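Test the packing line's mushroom stop and re-arm the belt

TASK

Do the start-of-shift check of the packing belt's stop: with the fingertips press the eared mushroom button all the way in until it latches and take the fingers off it; then push one of its ears round clockwise, seen from above, until the latch lets go and the button pops back up. Then press the square-capped reset button all the way in and let it go. Only touch and push, gently: do not grip or pinch anything, leave the round-capped button alone, and do not disturb the carton, label roll or scanner.

Things in the scene. Friction and masses are not known exactly. Their poses are not given: they have to be found in the camera images.
- stop_box: Grey stop station bolted to the table: a box 110 x 110 mm, 50 mm high, with the mushroom button in the middle of its top. Origin: centre of the underside, on the table; z up. At rest the ears of the button point along the box's own +y and -y. It stands anywhere in the middle of the table, turned up to about 45 degrees either way.
- stop_plunger (a joint): How far the mushroom button is pressed down, m: 0 out, 0.010 at the hard stop. Spring: 2.5 N at the start, up to about 9 N as the latch rides over at 3 to 6 mm, then 3 to 5 N to the stop. It latches once past 0.008 and then stays down by itself at about 0.008; twisting the head releases it and the spring lifts it to 0.
- stop_head (a joint): Twist of the mushroom head, rad, growing clockwise seen from above: 0 at rest (it cannot turn the other way), stop at 0.9. A spring turns it back to 0 when let go (0.03 to 0.08 N m). When latched in, the latch lets go at about 0.4 to 0.5 rad.
- stop_top (a point): Top centre of the mushroom head, on its vertical axis; moves with the head. 90 mm above the table when out. The black plastic head: a round knob 42 mm in diameter, 24 mm high, its top flat over the middle 32 mm, with two straight ears on oppopoint sides. Under the head there is a 16 mm gap to the box top (8 mm when latched).
- stop_ear (a point): Middle of the outer end face of one of the two like ears (the one along the box's +y at rest), 41 mm from the axis; moves and turns with the head. Each ear is 12 mm wide, 16 mm high (8 mm above to 8 mm below this point) and runs from the knob, at 21 mm, out to 41 mm from the axis. This point is 14 mm lower than stop_top.
- reset_button (a joint): How far the square reset button is pressed, m: 0 out, 0.005 at its stop. Spring, 2 N to 4.5 N; comes back up by itself.
- reset_top (a point): Centre of the top of the square reset button: a black cap 30 x 30 mm, 8 mm proud, in the top of a grey box 64 x 64 mm, 45 mm high, bolted to the table to the left or the right of the stop station. Its top is 53 mm above the table when out.
- halt_button (a joint): How far the round halt button is pressed, m: 0 out, 0.005 at its stop. Not to be pressed.
- halt_top (a point): Centre of the top of the round halt button: a black cap 32 mm in diameter, 8 mm proud, in a box like that of the reset button, on the other side of the stop station.
- carton: Loose white and blue medicine carton 100 x 50 x 35 mm (x, y, z), beyond the button stations near the belt. Origin: centre of its underside. Leave alone.
- label_roll: Loose roll of white labels standing on end, 72 mm in diameter, 45 mm high, beyond the button stations near the belt. Origin: centre of its underside. Leave alone.
- scanner: Loose hand scanner lying down at the far left, outside the button station there, 178 mm long along its y, 50 mm wide, 34 mm high. Origin: on its underside, under the middle of its length. Leave alone.

How it is judged:
On the way, in this order (a step that is already met when the one before it is completed fails the run):
1. the mushroom button is latched in: it stays down with no finger on it (value of joint stop_plunger above 0.006 m and contact force between stop_box and the fingers below 0.3 N), for 0.2 s.
2. the head has been twisted and the button has popped back out (value of joint stop_plunger below 0.0015 m), for 0.1 s.
3. the square reset button is pressed fully in (value of joint reset_button above 0.0038 m), for 0.05 s.
At the end, for the whole second after the job is handed in: The mushroom button is out (within 1.5 mm) and its head turned back to rest (within 0.1 rad), both push buttons are out (within 1 mm), and the loose things are at rest (value of joint stop_plunger below 0.0015 m and value of joint stop_head below 0.1 rad and value of joint each of reset_button, halt_button below 0.001 m and linear speed of each of carton, label_roll, scanner below 0.01 m/s); the robot touches nothing.
It fails at once if the carton, label roll or scanner is shoved, lifted or carried more than 15 mm (distance of any of carton, label_roll, scanner from where it was at the start of the episode above 0.015 m).
It fails at once if the round halt button is pressed (value of joint halt_button above 0.002 m).
It fails at once if the square reset button is pressed while the mushroom stop is still in (value of joint reset_button above 0.002 m and value of joint stop_plunger above 0.004 m).
It fails at once if the stop station is struck or pinched with more than 35 N (contact force between stop_box and the fingers above 35 N).
It also fails if it takes over 56 s, if anything falls off the work surface, if the arm or the gripper's body presses on something with over 40 N, if the wrist force passes 120 N, or if a joint passes its speed limit or range.

ROBOT

A 6-joint arm with a two-finger parallel gripper is mounted at the origin on the work surface. World frame = base frame: x ahead of the robot, y to its left, z up, the work surface at z = 0. Lengths are in m, angles in rad, forces in N, time in s.
With the tool pointing down it reaches from about 0.35 to 0.775 m from the base axis. Payload 5.5 kg.
Tool frame: the origin (TCP) lies between the finger pads; the fingertips stand 11 mm ahead of it and the grasp point (between the pads) lies 8 mm behind it (robot.tips_ahead is the z of the fingertips in the tool frame, in m); z points along the fingers, y is the line along which they close (so a half turn about z gives the same grasp; the last joint's range is limited). The gripper opens to 85 mm and grips with 20 to 120 N. Pads are 22 mm wide; open, the fingers measure 114 mm over their backs; the gripper's body (76 mm by 85 mm) begins 54 mm behind the grasp point. The pads swing forward as they close: fully open they stand 13 mm farther back than shut.
Start: joints at [-1.326, 0.313, 0.046, 1.304, 0, 1.431], TCP at [0.216, -0.533, 0.242] pointing down, gripper open.
Joint ranges: [-2.76, 2.76], [-0.86, 1.69], [-1.03, 1.26], [-2.2, 2.34], [-1.47, 1.5], [-3.14, 3.14]. Speed limits (rad/s): [2.57, 2.57, 3.14, 3.14, 3.14, 3.14].

INTERFACE

Orientations are given as a rotation vector (axis times angle).
In Python, from bench import robot, cams gives the robot as it stands. The module is installed in compiled form; this text tells all that it offers.
- The arm moves only by the shell command python3 -m crank 'ROWS' [OPENING] [FORCE]. ROWS is JSON, one flat list of numbers, 6 for each row, row after row: the shift along the tool's x, y, z in cm, then the turn, a rotation vector about the tool's x, y, z in degrees. In form: [tx, ty, tz, wx, wy, wz, tx, ty, tz, wx, wy, wz, ...]. A call has 1 to 5 rows; each row is the pose to reach, as a shift and turn from the pose commanded when the call began, along the tool's axes at that moment; what a row does not reach only later rows make up. A row lasts 1/10 s, in which the tool goes at most 50 mm and 8.59 degrees, less where a joint would pass 70% of its speed; a pose out of reach is approached as far as the arm can. A call with a gripper value outside its range is refused whole. OPENING is the opening, from -1 (shut) to 1 (fully open), set as the call begins (- or left out, the last holds). The fingers move at their own pace and stop on an object; FORCE is the grip in N (left out, the last holds). Time passes only in rows, so rows that repeat a pose let the fingers close. It gives the time, the measured TCP pose, the force, the opening and the grip force at its end, in the units of the state.
- robot.get_state(): the state, without advancing time (a new reading comes with each control period).
- cams.grab_frame(name): name is "scene" or "side" or "wrist"; returns the picture (480x640x3 uint8, blue, green, red); there is no depth.
- cams.camera_model(name): a dict with "K" (3x3 intrinsics, pixels), "view" (4x4, takes a point from world to camera coordinates); the wrist camera has in their place "tool_from_camera" (4x4, takes a point from camera to tool coordinates, whose origin is the TCP and whose axes are the flange's). Camera axes: x right, y up, looking along -z (the intrinsics and any distortion apply to the point x, -y, -z); pixel columns grow to the right and rows downward; lengths in m; the calibration is good to about 2 mm. The wrist camera is an equidistant fisheye: a pixel r from the principal point sees the ray r / f radians off the axis. A picture is of the moment at which its call begins: read the wrist's pose just before it. camera_model takes no time and is no camera call.
- robot.finish_job(): hands the job in; it is judged then, once.
The state is a dict: "time_s": time; "joints": joint angles; "joint_vel": joint speeds; "effort": joint torques, N m; "tool_pos": TCP position; "tcp_rot": TCP orientation; "force": force on the tool from outside, world axes, zero at the start; "ft_torque": the same for the moment, N m; "width": opening from 0.0 (shut) to 1.0 (fully open); "gripper_force": force on a finger pad.
Only numpy, scipy, OpenCV 4.12 (cv2) and the standard library are available. Lean on these libraries where they do the work, as an engineer would, in place of code of your own. Each camera call takes 0.05 s, during which the arm holds its last target. There are 200 camera calls.

## Working session

There is one attempt and no reset: what is moved stays moved. The work goes in short steps, Python scripts to look and compute and a shell command to move; the robot and the scene stay as the last step left them, time stands still between calls to the robot, and variables do not carry over. Pictures are saved under pics/ and viewed, at most 10 in all, crops included, and the job is handed in when it is done.

```bash
mkdir -p pics
python3 - <<'E'
from bench import robot,cams
import cv2,numpy as np
print(robot.get_state(), robot.tips_ahead)
for n in("scene","side"):
    cv2.imwrite(f"pics/{n}0.png",cams.grab_frame(n)); print(n,cams.camera_model(n))
print(cams.camera_model("wrist"))
E
```

```text
{'time_s': 0.0, 'joints': array([-1.32562145e+00,  3.14000585e-01,  4.49719461e-02,  1.30361041e+00,
       -6.49203020e-06,  1.43115869e+00]), 'joint_vel': array([-1.09477911e-03, -9.36329800e-04,  4.22763954e-04,  6.59942630e-05,
        1.00131525e-05, -2.13826453e-03]), 'effort': array([-8.75963860e-05, -4.80626678e+01,  2.98532724e+01,  1.93779438e-02,
        8.33561870e-06,  8.36424050e-06]), 'tool_pos': array([ 0.21569349, -0.53247298,  0.24140588]), 'tcp_rot': array([-3.08181482e+00, -6.00387637e-01,  1.62757835e-04]), 'force': array([-0.06732975,  0.00521522,  0.38860984]), 'ft_torque': array([-0.04416761, -0.01251623, -0.04814667]), 'gripper_force': 0.0, 'width': 1.0011176703643334} 0.011
scene {'K': array([[584.86228324,   0.        , 315.0445887 ],
       [  0.        , 584.86228324, 240.78947915],
       [  0.        ,   0.        ,   1.        ]]), 'view': array([[-0.7412211 ,  0.67120108,  0.00896546,  0.39929441],
       [-0.34655806, -0.39408138,  0.85123286,  0.13839287],
       [ 0.57488154,  0.62784471,  0.52471158, -1.72913554],
       [ 0.        ,  0.        ,
[... 272 characters left out ...]
[ 0.26136545, -0.59384628,  0.7609433 , -0.19546262],
       [-0.29447299,  0.70170729,  0.64876231, -0.94940606],
       [ 0.        ,  0.        ,  0.        ,  1.        ]])}
{'K': array([[371.64829954,   0.        , 317.47858733],
       [  0.        , 371.64829954, 238.57468815],
       [  0.        ,   0.        ,   1.        ]]), 'tool_from_camera': array([[ 1.83281259e-04,  9.52101126e-01,  3.05783277e-01,
         7.86308460e-02],
       [ 9.99999981e-01, -1.52820764e-04, -1.23552974e-04,
        -6.58935495e-04],
       [-7.09048912e-05,  3.05783294e-01, -9.52101135e-01,
        -1.30447267e-01],
       [ 0.00000000e+00,  0.00000000e+00,  0.00000000e+00,
         1.00000000e+00]])}
```

View pics/scene0.png

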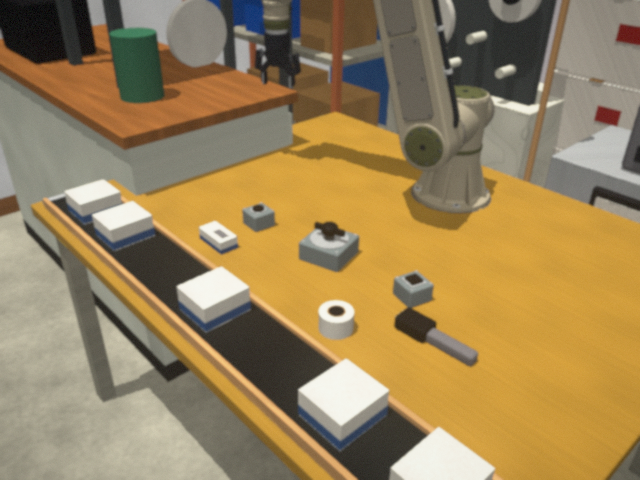

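View pics/side0.png

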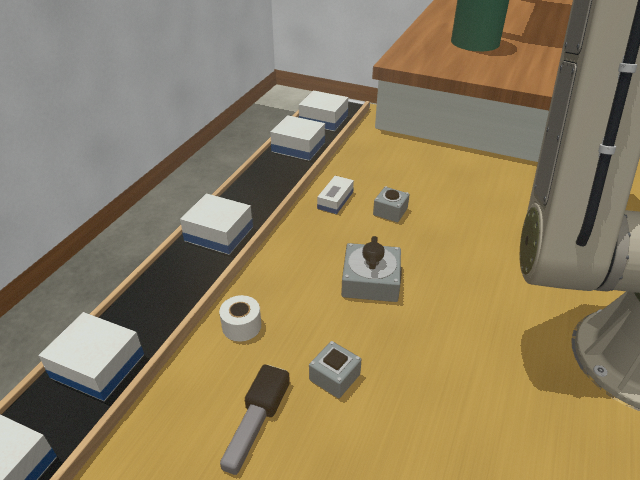

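The side view shows the stop knob at about (374,250), the square cap at (336,359) by the scanner, and the round cap at (392,195). In the scene view they are at (328,229), (413,279) and (258,209). Next I'll zoom in on both.

```bash
cat > h.py <<'E'
import numpy as np,cv2
from bench import cams
from scipy.spatial.transform import Rotation as R
def tri(ps,pc):
    A=[]
    for n,p in(("scene",ps),("side",pc)):
        m=cams.camera_model(n);P=m["K"]@np.diag([1,-1,-1])@m["view"][:3]
        A+= [p[0]*P[2]-P[0],p[1]*P[2]-P[1]]
    A=np.array(A);return np.linalg.lstsq(A[:,:3],-A[:,3],rcond=None)[0]
def onplane(n,p,z):
    m=cams.camera_model(n);P=m["K"]@np.diag([1,-1,-1])@m["view"][:3]
    A=np.array([p[0]*P[2]-P[0],p[1]*P[2]-P[1]])
    return np.linalg.solve(A[:,:2],-A[:,3]-A[:,2]*z)
def wray(p,pos,rv):
    m=cams.camera_model("wrist");K=m["K"];T=m["tool_from_camera"]
    x=(p[0]-K[0,2])/K[0,0];y=(p[1]-K[1,2])/K[1,1];t=np.hypot(x,y);s=np.sin(t)/max(t,1e-9)
    d=np.array([x*s,-y*s,-np.cos(t)]);Q=R.from_rotvec(rv)
    return pos+Q.apply(T[:3,3]),Q.apply(T[:3,:3]@d)
def wplane(p,pos,rv,z):
    o,d=wray(p,np.array(pos),rv);return (o+d*(z-o[2])/d[2])
def wpix(X,pos,rv):
    m=cams.camera_model("wrist");K=m["K"];T=m["tool_from_camera"]
    c=T[:3,:3].T@(R.from_rotvec(rv).inv().apply(np.array(X)-pos)-T[:3,3])
    v=np.array([c[0],-c[1]]);t=np.arctan2(np.linalg.norm(v),-c[2])
    return K[:2,2]+K[0,0]*t*v/np.linalg.norm(v)
E
python3 - <<'E'
from h import *
a=cv2.imread("pics/scene0.png");b=cv2.imread("pics/side0.png")
z=lambda im,x,y,w,h,s:cv2.resize(im[y:y+h,x:x+w],None,fx=s,fy=s,interpolation=cv2.INTER_CUBIC)
cv2.imwrite("pics/z0.png",np.vstack([np.hstack([z(a,290,210,80,60,5),z(b,334,232,80,75,5)[:300]]),np.hstack([z(a,380,260,80,60,5),z(b,300,335,80,60,5)])]))
print("stop",tri((328,225),(374,245)),"reset",tri((413,279),(336,358)),"halt",tri((258,208),(392,194)))
E
```

```text
stop [0.49979991 0.00081176 0.08724145] reset [0.47602984 0.24781691 0.04851028] halt [ 0.53380736 -0.23010528  0.0499998 ]
```

View pics/z0.png

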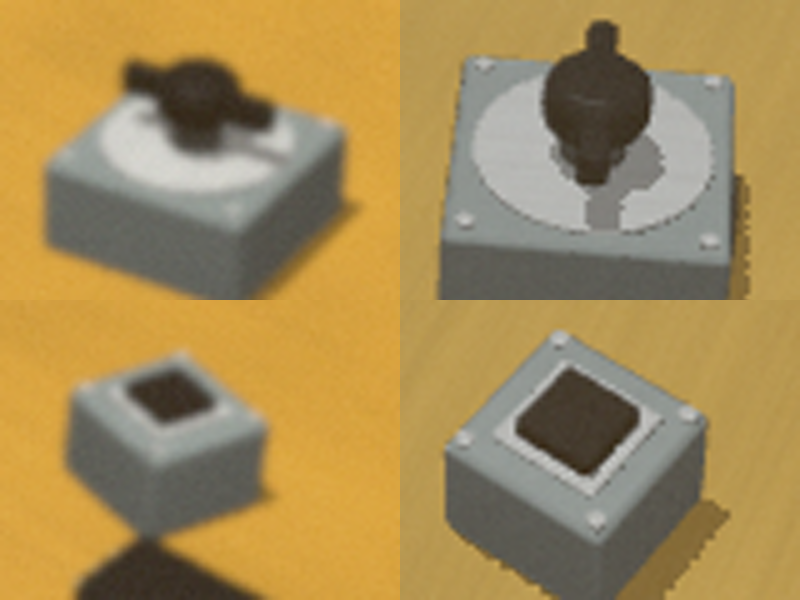

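Run:
```python
from h import *
f=lambda u,v,ox,oy:(ox+u/5,oy+v/5)
S=np.array([onplane("side",f(u-400,v,334,232),.05) for u,v in((484,64),(712,82),(710,241),(464,219))])
print(S,S.mean(0)); e=np.roll(S,-1,0)-S; print(np.degrees(np.arctan2(e[:,1],e[:,0])))
C=np.array([onplane("side",f(u-400,v-300,300,335),.053) for u,v in((572,367),(640,410),(588,474),(517,424))])
print("reset",C.mean(0));e=np.roll(C,-1,0)-C; print(np.degrees(np.arctan2(e[:,1],e[:,0])),np.linalg.norm(e,axis=1))
print("ears",onplane("side",f(201,22,334,232),.084),onplane("side",f(193,180,334,232),.07))
print("reset scene",onplane("scene",f(171,396-300,380,260),.053),"scene ears",[onplane("scene",f(u,v,290,210),.08) for u,v in((128,75),(272,112))])
```

```text
[[ 0.55555001 -0.0264221 ]
 [ 0.46787115 -0.05282778]
 [ 0.44105739  0.03538859]
 [ 0.52994951  0.06133789]] [0.49860701 0.00436915]
[-163.23961226  106.90688302   16.27352967  -73.73748716]
reset [0.4746226  0.25186474]
[ 164.44988384   78.81788671  -17.70595631 -104.57348008] [0.02784285 0.03066164 0.029697   0.02945973]
ears [ 0.50960838 -0.03058068] [0.48649419 0.04219701]
reset scene [0.4801586  0.25432321] scene ears [array([ 0.51497423, -0.0252767 ]), array([0.48730211, 0.04526451])]
```

```bash
cat >> h.py <<'E'
def delta(target,yaw=None,s=None):
    "shift (cm, tool axes) and turn to TCP target with tool x at yaw deg, tool down"
    from bench import robot
    s=s or robot.get_state();Q=R.from_rotvec(s["tcp_rot"])
    print("pos",s["tool_pos"].round(4),"F",s["force"].round(2),"t",s["time_s"],"xaxis",Q.apply([1,0,0]).round(3))
    print("shift",(100*Q.inv().apply(np.array(target)-s["tool_pos"])).round(2))
    if yaw is not None:
        T=R.from_euler("z",yaw,degrees=True)*R.from_rotvec([np.pi,0,0])
        print("turn",(Q.inv()*T).as_rotvec(degrees=True).round(2))
E
python3 -c "
from h import *
delta([.499,.004,.2],16.5)"
```

```text
pos [ 0.2157 -0.5325  0.2415] F [ 0.67 -0.4  -0.19] t 0.1 xaxis [0.927 0.375 0.   ]
shift [ 46.4  -39.09   4.22]
turn [-0.09 -0.01  5.55]
```

```bash
python3 -m crank '[3,-2.5,0,0,0,1, 6.5,-5.5,0,0,0,2, 10,-8.4,0,0,0,3, 13.5,-11.4,0,0,0,4, 17,-14.3,0,0,0,5.5]' -1 40
python3 -m crank '[3.5,-2.6,0.5,0,0,0, 7,-5.5,1,0,0,0, 10.5,-8.5,1.5,0,0,0, 14,-11.5,2,0,0,0, 17,-13.5,3,0,0,0]'
python3 -c "
from h import *
delta([.499,.004,.2],16.5)"
```

```text
time_s: 0.6
tool_pos: [0.32, -0.3347, 0.2419]
tcp_rot: [-3.109, -0.45, 0.0]
force: [0.6, 0.2, -0.4]
width: 0.143
gripper_force: 0.0
time_s: 1.1
tool_pos: [0.445, -0.1565, 0.2124]
tcp_rot: [3.108, 0.454, 0.001]
force: [0.9, -0.0, -0.2]
width: 0.003
gripper_force: 0.0
pos [ 0.445  -0.1565  0.2124] F [ 0.94 -0.03 -0.2 ] t 1.1 xaxis [0.958 0.286 0.001]
shift [  9.77 -13.83   1.25]
turn [ 0.02 -0.03  0.12]
```

```bash
python3 -m crank '[2.5,-3.5,0.3,0,0,0, 5,-7,0.6,0,0,0, 7.5,-10.5,1,0,0,0, 9.5,-13.5,1.2,0,0,0, 9.5,-13.5,1.2,0,0,0]'
python3 - <<'E'
from h import *
from bench import robot
s=robot.get_state();im=cams.grab_frame("wrist");cv2.imwrite("pics/w1.png",im)
delta([.499,.004,.2],16.5,s)
p,r=s["tool_pos"],s["tcp_rot"]
for X in([.499,.004,.09],[.487,.043,.084],[.511,-.035,.084],[.4775,.253,.053]):print(wpix(X,p,r))
np.save("w1.npy",np.r_[p,r])
E
```

```text
time_s: 1.6
tool_pos: [0.4971, 0.0013, 0.1995]
tcp_rot: [-3.106, -0.461, 0.001]
force: [-0.8, -1.2, -0.2]
width: -0.001
gripper_force: 0.0
pos [0.4971 0.0013 0.1995] F [-0.75 -1.18 -0.24] t 1.6 xaxis [ 0.957  0.29  -0.001]
shift [ 0.26 -0.2  -0.05]
turn [-0.08  0.04  0.37]
[315.76370097 236.90138208]
[257.44626468 234.51366792]
[374.30617797 234.12543239]
[ 46.81573938 170.45643328]
```

View pics/w1.png

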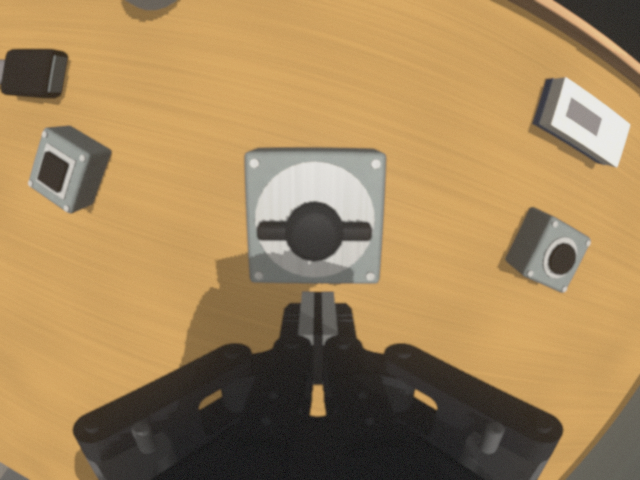

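The knob is at (315,231), the ears reach from (257,231) to (372,231) parallel to the tool's y axis, and the square cap is at (54,173).

Run:
```python
from h import *
w=np.load("w1.npy");p,r=w[:3],w[3:]
for n,q,z in(("knob",(315,231),.088),("earL",(257,231),.078),("earR",(372,231),.078),("reset",(54,173),.053)):print(n,wplane(q,p,r,z).round(4))
k=wplane((315,231),p,r,.088);delta([k[0],k[1],.105],16.5)
```

```text
knob [0.5023 0.0055 0.088 ]
earL [0.4874 0.0444 0.078 ]
earR [ 0.5112 -0.0341  0.078 ]
reset [0.4772 0.2436 0.053 ]
pos [ 4.967e-01 -4.000e-04  1.996e-01] F [-0.65  0.22 -0.67] t 1.65 xaxis [ 0.957  0.289 -0.001]
shift [ 0.72 -0.4   9.46]
turn [-0.02  0.07  0.29]
```

```bash
python3 -m crank '[0.2,-0.2,3,0,0,0, 0.4,-0.4,6,0,0,0, 0.4,-0.4,8.6,0,0,0, 0.4,-0.4,9.2,0,0,0, 0.4,-0.4,9.2,0,0,0]'
python3 -c "
from h import *
delta([.500,.005,.09],16.5)"
```

```text
time_s: 2.15
tool_pos: [0.4985, 0.0018, 0.1076]
tcp_rot: [-3.109, -0.45, 0.004]
force: [-0.4, 0.1, 0.3]
width: 0.005
gripper_force: 0.0
pos [0.4985 0.0018 0.1076] F [-0.43  0.07  0.3 ] t 2.15 xaxis [ 0.959  0.283 -0.002]
shift [ 0.24 -0.26  1.76]
turn [-0.05  0.14 -0.03]
```

```bash
python3 -m crank '[0.2,-0.2,0.3,0,0,0, 0.2,-0.2,0.5,0,0,0, 0.2,-0.2,0.7,0,0,0, 0.2,-0.2,0.9,0,0,0, 0.2,-0.2,1.0,0,0,0]'
python3 -m crank '[0,0,0.1,0,0,0, 0,0,0.2,0,0,0, 0,0,0.3,0,0,0, 0,0,0.4,0,0,0, 0,0,0.4,0,0,0]'
```

```text
time_s: 2.65
tool_pos: [0.5015, 0.005, 0.099]
tcp_rot: [3.108, 0.452, 0.002]
force: [-1.1, 0.1, 5.6]
width: -0.002
gripper_force: 3.0
time_s: 3.15
tool_pos: [0.5015, 0.005, 0.0947]
tcp_rot: [3.108, 0.452, 0.002]
force: [0.2, -0.7, 3.9]
width: -0.001
gripper_force: 1.5
```

```bash
python3 -m crank '[0,0,0.1,0,0,0, 0,0,0.2,0,0,0, 0,0,0.3,0,0,0, 0,0,0.35,0,0,0, 0,0,0.35,0,0,0]'
```

```text
time_s: 3.65
tool_pos: [0.5013, 0.005, 0.0909]
tcp_rot: [3.109, 0.452, 0.001]
force: [2.2, -0.6, 3.6]
width: -0.001
gripper_force: 1.8
```

```bash
python3 -m crank '[0,0,0.1,0,0,0, 0,0,0.15,0,0,0, 0,0,0.15,0,0,0]'
```

```text
time_s: 3.95
tool_pos: [0.5016, 0.005, 0.0906]
tcp_rot: [3.108, 0.452, 0.003]
force: [0.0, 0.0, 12.8]
width: 0.003
gripper_force: 6.1
```

```bash
python3 -m crank '[0,0,-0.5,0,0,0, 0,0,-2,0,0,0, 0,0,-5,0,0,0, -1.2,-1.9,-5,0,0,0, -2.4,-3.8,-5,0,0,0]'
python3 -m crank '[0,0,0,0,0,0]'
python3 - <<'E'
from h import *
from bench import robot
s=robot.get_state();im=cams.grab_frame("wrist");b=cams.grab_frame("side")
z=lambda im,x,y,w,h,s:cv2.resize(im[y:y+h,x:x+w],None,fx=s,fy=s,interpolation=cv2.INTER_CUBIC)
cv2.imwrite("pics/w2.png",np.hstack([z(im,180,120,300,360,1.5),z(b,314,212,115,180,3)]))
delta([.4667,.0346,.073],16.5,s)
np.save("w2.npy",np.r_[s["tool_pos"],s["tcp_rot"]])
E
```

```text
time_s: 4.45
tool_pos: [0.4663, 0.0348, 0.1393]
tcp_rot: [-3.109, -0.45, 0.002]
force: [0.3, -0.2, 0.2]
width: 0.003
gripper_force: 0.0
time_s: 4.55
tool_pos: [0.4634, 0.0361, 0.1384]
tcp_rot: [-3.107, -0.455, 0.008]
force: [0.3, -1.0, -0.6]
width: -0.002
gripper_force: 0.0
pos [0.4634 0.0361 0.1384] F [ 0.31 -1.   -0.59] t 4.55 xaxis [ 0.958  0.286 -0.005]
shift [0.3  0.25 6.53]
turn [-0.13  0.26  0.15]
```

View pics/w2.png

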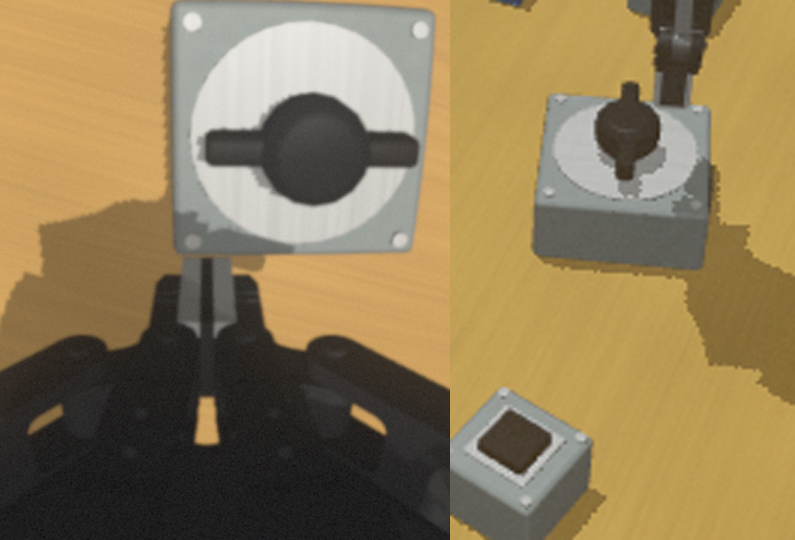

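The head sits lower, so it's latched. The knob is at about (390,219) in the wrist picture, and the left ear spans crop x 205–265.

Run:
```python
from h import *
w=np.load("w2.npy");p,r=w[:3],w[3:]
g=lambda u,v:(180+u/1.5,120+v/1.5)
print(wplane(g(315,149),p,r,.08),wplane(g(205,148),p,r,.07),wplane(g(419,150),p,r,.07))
delta([.4667,.0346,.073],16.5)
```

```text
[0.50149269 0.00811766 0.08      ] [0.48794227 0.04478095 0.07      ] [ 0.51152063 -0.03461686  0.07      ]
pos [0.4661 0.0349 0.1387] F [-0.94 -0.16 -0.  ] t 4.65 xaxis [ 0.958  0.286 -0.002]
shift [0.06 0.05 6.57]
turn [-0.02  0.09  0.09]
```

```bash
python3 -m crank '[0,0,3,0,0,0, 0,0,5.5,0,0,0, 0,0,6.5,0,0,0, 0,0,6.6,0,0,0]'
python3 -m crank '[0.4,0,0,0,0,0, 0.8,0,0,0,0,0, 1.2,0,0,0,0,0, 1.6,0,0,0,0,0, 2.0,0,0,0,0,0]'
```

```text
time_s: 5.05
tool_pos: [0.466, 0.0344, 0.0718]
tcp_rot: [-3.108, -0.451, 0.006]
force: [0.2, 0.3, 0.6]
width: -0.0
gripper_force: 0.0
time_s: 5.55
tool_pos: [0.487, 0.0404, 0.0738]
tcp_rot: [3.108, 0.452, 0.001]
force: [-1.5, -0.3, -0.9]
width: 0.0
gripper_force: 0.8
```

```bash
python3 -m crank '[0.3,0,0,0,0,0, 0.6,0,0,0,0,0, 0.9,0,0,0,0,0, 1.0,0,0,0,0,0, 1.0,0,0,0,0,0]'
python3 - <<'E'
from h import *
b=cams.grab_frame("side");a=cams.grab_frame("wrist")
cv2.imwrite("pics/s3.png",np.hstack([cv2.resize(b[212:332,314:434],None,fx=3.3,fy=3.3),cv2.resize(a[120:384,220:484],(396,396))]))
E
```

```text
time_s: 6.05
tool_pos: [0.4958, 0.0434, 0.0732]
tcp_rot: [-3.109, -0.452, 0.0]
force: [-2.9, 0.6, -0.2]
width: -0.0
gripper_force: 1.1
```

View pics/s3.png

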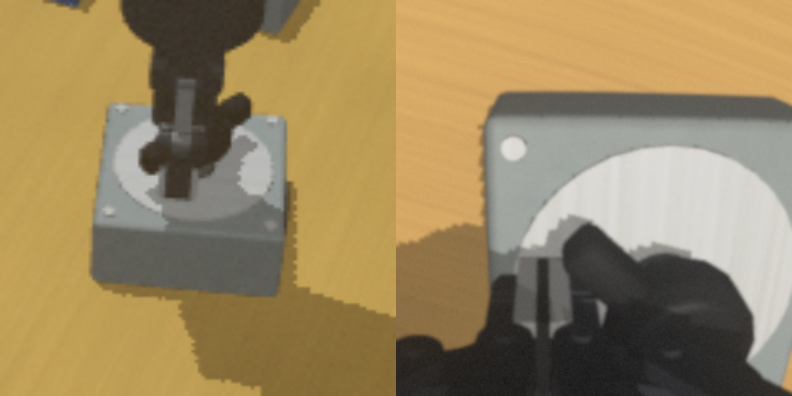

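The ear has turned about 35–40°, which is past the release angle. I'll back off, lift and check.

```bash
python3 -m crank '[-0.7,0,0,0,0,0, -1.4,0,0,0,0,0, -2.1,0,0,0,0,0, -2.8,0,0,0,0,0, -3.4,0,0,0,0,0]'
python3 -m crank '[0,0,-2,0,0,0, 0,0,-5,0,0,0, 0,0,-6.6,0,0,0, 0,0,-6.6,0,0,0, 0,0,-6.6,0,0,0]'
python3 - <<'E'
from h import *
from bench import robot
s=robot.get_state();b=cams.grab_frame("side");a=cams.grab_frame("wrist");c=cv2.imread("pics/side0.png")
cv2.imwrite("pics/s4.png",np.hstack([cv2.resize(x,(396,396)) for x in(b[212:332,314:434],c[212:332,314:434])]))
delta([.477,.250,.139],16.5,s)
E
```

```text
time_s: 6.65
tool_pos: [0.4631, 0.0331, 0.0736]
tcp_rot: [3.108, 0.451, 0.002]
force: [0.3, 0.8, 0.2]
width: -0.001
gripper_force: 0.0
time_s: 7.15
tool_pos: [0.4634, 0.0333, 0.1393]
tcp_rot: [3.108, 0.452, 0.002]
force: [0.3, -0.9, -0.5]
width: -0.003
gripper_force: 0.0
pos [0.4634 0.0333 0.1393] F [ 0.3  -0.86 -0.48] t 7.15 xaxis [0.959 0.285 0.001]
shift [  7.46 -20.39   0.03]
turn [ 0.04 -0.07  0.03]
```

View pics/s4.png

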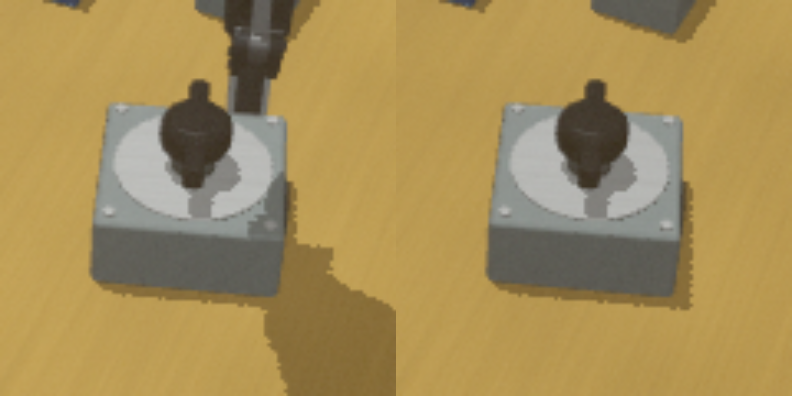

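The button matches its start picture: popped up and turned back to rest. Next is the reset button.

```bash
python3 -m crank '[1.3,-4,0,0,0,0, 3,-8,0,0,0,0, 4.5,-12.5,0,0,0,0, 6,-16.5,0,0,0,0, 7.4,-20.3,0,0,0,0]'
python3 -m crank '[0,0,0,0,0,0, 0,0,0,0,0,0]'
python3 - <<'E'
from h import *
from bench import robot
s=robot.get_state();a=cams.grab_frame("wrist")
cv2.imwrite("pics/w5.png",a)
np.save("w5.npy",np.r_[s["tool_pos"],s["tcp_rot"]]);delta([.477,.250,.075],16.5,s)
E
```

```text
time_s: 7.75
tool_pos: [0.4786, 0.2404, 0.1378]
tcp_rot: [-3.095, -0.484, 0.006]
force: [0.9, -0.5, -0.3]
width: 0.005
gripper_force: 0.0
time_s: 7.95
tool_pos: [0.479, 0.238, 0.1378]
tcp_rot: [-3.097, -0.48, 0.006]
force: [0.4, -0.3, 0.3]
width: -0.001
gripper_force: 0.0
pos [0.479  0.238  0.1378] F [ 0.39 -0.28  0.26] t 7.95 xaxis [ 0.953  0.302 -0.003]
shift [ 0.19 -1.15  6.29]
turn [-0.5   0.16  1.11]
```

View pics/w5.png

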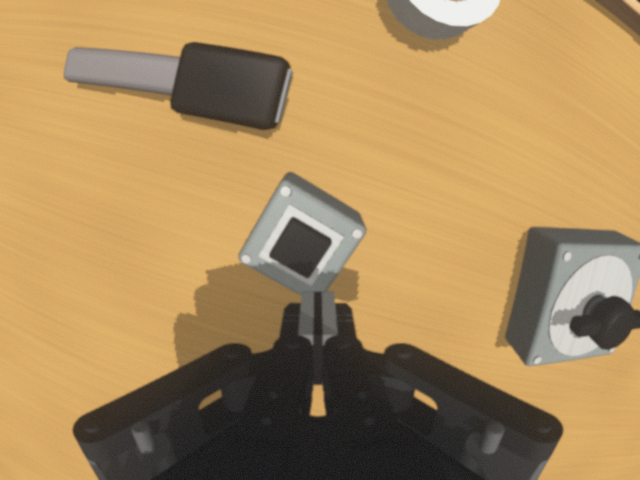

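The square cap's centre is at (301,247), and the scanner is well clear at about (235,85).

Run:
```python
from h import *
from bench import robot
w=np.load("w5.npy");p,r=w[:3],w[3:]
X=wplane((301,247),p,r,.053);print(X,robot.get_state()["joints"]);delta([X[0],X[1],.068],16.5)
```

```text
[0.47907587 0.25010809 0.053     ] [ 0.30500609  0.29178216 -0.24606666  1.03559227  0.00877127  3.14064932]
pos [0.479  0.2373 0.1381] F [-0.15  0.23 -0.38] t 8.0 xaxis [ 0.954  0.301 -0.003]
shift [ 0.41 -1.15  7.02]
turn [-0.5   0.16  1.03]
```

Joint 6 is at its limit, so I'll turn the tool the other way while hovering.

```bash
python3 -m crank '[0,0,0,0,0,-5, 0,-0.3,0,0,0,-10, 0,-0.6,0,0,0,-15, 0,-1,0,0,0,-15, 0,-1,0,0,0,-15]'
python3 -c "
from h import *
delta([.478,.2505,.075],32)"
```

```text
time_s: 8.5
tool_pos: [0.4766, 0.2467, 0.1391]
tcp_rot: [-3.008, -0.873, 0.002]
force: [0.5, -0.6, 0.2]
width: -0.001
gripper_force: 0.0
pos [0.4766 0.2467 0.1391] F [ 0.53 -0.56  0.22] t 8.5 xaxis [0.845 0.535 0.002]
shift [ 0.31 -0.19  6.42]
turn [-0.52 -0.09  0.36]
```

```bash
python3 -m crank '[0.3,-0.2,2,0,0,0, 0.3,-0.2,4,0,0,0, 0.3,-0.2,6,0,0,0, 0.3,-0.2,6.6,0,0,0, 0.3,-0.2,6.8,0,0,0]'
python3 -m crank '[0,0,0.2,0,0,0, 0,0,0.4,0,0,0, 0,0,0.6,0,0,0, 0,0,0.7,0,0,0, 0,0,0.8,0,0,0]'
```

```text
time_s: 9.0
tool_pos: [0.4775, 0.2508, 0.0707]
tcp_rot: [-3.008, -0.876, 0.003]
force: [-0.2, 0.3, 0.6]
width: 0.002
gripper_force: 0.0
time_s: 9.5
tool_pos: [0.4784, 0.2515, 0.0637]
tcp_rot: [-3.007, -0.878, -0.001]
force: [-0.6, 0.2, 1.8]
width: 0.003
gripper_force: 1.0
```

```bash
python3 -m crank '[0,0,0.15,0,0,0, 0,0,0.3,0,0,0, 0,0,0.45,0,0,0, 0,0,0.5,0,0,0, 0,0,0.5,0,0,0]'
```

```text
time_s: 10.0
tool_pos: [0.4784, 0.2515, 0.059]
tcp_rot: [-3.007, -0.878, -0.001]
force: [-1.1, -0.9, 7.9]
width: -0.003
gripper_force: 3.6
```

```bash
python3 -m crank '[0,0,0.07,0,0,0, 0,0,0.07,0,0,0]'
python3 -m crank '[0,0,-1,0,0,0, 0,0,-3,0,0,0, 0,0,-6,0,0,0, 0,0,-9,0,0,0, 0,0,-9,0,0,0]'
python3 - <<'E'
from h import *
a=cams.grab_frame("side");cv2.imwrite("pics/s6.png",a[160:430,200:480])
E
```

```text
time_s: 10.2
tool_pos: [0.4784, 0.2515, 0.0589]
tcp_rot: [-3.007, -0.878, -0.001]
force: [-2.8, -0.8, 12.7]
width: 0.0
gripper_force: 6.0
time_s: 10.7
tool_pos: [0.4809, 0.2516, 0.1518]
tcp_rot: [-3.006, -0.878, -0.011]
force: [0.6, 0.9, 1.2]
width: -0.002
gripper_force: 0.0
```

View pics/s6.png

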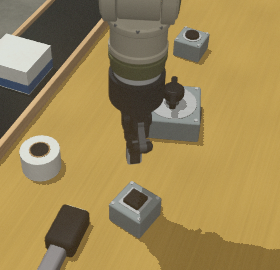

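The square button hit its stop at 12.7 N and is out again. The fingers are clear and the loose things haven't moved.

```bash
python3 -m crank '[0,0,0,0,0,0, 0,0,0,0,0,0, 0,0,0,0,0,0]'; python3 -c "
from bench import robot
print(robot.finish_job())"
```

```text
time_s: 11.05
tool_pos: [0.4775, 0.2504, 0.1463]
tcp_rot: [-3.007, -0.878, 0.004]
force: [0.2, 0.3, 0.0]
width: 0.001
gripper_force: 0.0
the job is handed in; nothing more can be done
None
```

I latched the mushroom stop, released it by twisting an ear clockwise, pressed the square reset fully in and let it go, then handed the job in at about 11 s; the hand-in gave no verdict.

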